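# Make up two sampling kits

### The arm

A 6-joint arm with a two-finger parallel gripper is mounted at the origin on the work surface. World frame = base frame: x ahead of the robot, y to its left, z up, the work surface at z = 0. Lengths are in m, angles in rad, forces in N, time in s.
With the tool pointing down it reaches from about 0.35 to 0.925 m from the base axis. Payload 6.4 kg.
Tool frame: the origin (TCP) lies midway between the tips of the shut fingers; the grasp point (between the pads) lies 19 mm behind it (bot.grip_depth is the z of the grasp point in the tool frame, in m); z points along the fingers, y is the line along which they close (so a half turn about z gives the same grasp; the last joint's range is limited). The gripper opens to 94 mm and grips with 3 to 60 N. Pads are 16 mm wide; open, the fingers measure 119 mm over their backs; the gripper's body (75 mm by 177 mm) begins 78 mm behind the grasp point.
Start: joints at [0.932, 0.245, 1.558, -0, 1.339, -0.174], TCP at [0.291, 0.581, 0.205] pointing down, gripper open.
Joint ranges: [-3.13, 3.13], [-1.02, 2.26], [0.13, 2.54], [-0.95, 4.09], [0.21, 2.88], [-2.74, 2.74]. Speed limits (rad/s): [2.57, 2.57, 3.14, 3.14, 3.14, 3.14].

### API

Orientations are given as a unit quaternion [x, y, z, w].
In Python, from bench import bot gives the robot as it stands.
- The arm moves only by the tool jog_arm, never from a script. Its argument "steps" is a list that holds one entry, the list of rows, each a list of 7 numbers: the shift along the world's x, y, z in a scale on which 1.0 is 800 mm, then the turn, a rotation vector about the world's x, y, z in a scale on which 1.0 is 120 degrees, then the closure, from 0 (fully open) to 1 (shut). In form: [[[x, y, z, ax, ay, az, grip], ...]]. A call has exactly 10 rows; each row is the pose to reach, as a shift and turn from the pose commanded when the call began; what a row does not reach only later rows make up. A row lasts 1/12 s, in which the tool goes at most 41.7 mm and 7.16 degrees, less where a joint would pass 70% of its speed; a pose out of reach is approached as far as the arm can. No shift or turn number may pass 1 either way. A call with a gripper value outside its range is refused whole. The fingers move at their own pace and stop on an object; the grip force is fixed at half the most. Time passes only in rows, so rows that repeat a pose let the fingers close, or fill a call up. It gives the time, the measured TCP pose, the force, the opening and the grip force at its end, in the units of the state.
- bot.read_state(): the state, without advancing time (a new reading comes with each control period).
- bot.read_camera(name): name is "scene" or "top"; returns a dict with "pixels" (480x640x3 uint8, red, green, blue), "range_z" (480x640 float32, m along the optical axis (not along the pixel's ray), 0 where there is no reading), "camera_matrix" (3x3 intrinsics, pixels), "R" (3x3) and "t" (3): a world point X has camera coordinates R X + t. Camera axes: x right, y down, z forward; pixel columns grow to the right and rows downward; lengths in m; the calibration is good to about 2 mm. A picture is of the moment at which its call begins.
- bot.job_done(): hands the job in; it is judged then, once.
The state is a dict: "time": time; "joint_pos": joint angles; "qd": joint speeds; "effort": joint torques, N m; "tool_pos": TCP position; "orientation": TCP orientation; "ft_force": force on the tool from outside, world axes, zero at the start; "ft_torque": the same for the moment, N m; "width": finger opening in m; "gripper_force": force on a finger pad.
Only numpy, scipy, OpenCV 4.12 (cv2) and the standard library are available. Lean on these libraries where they do the work, as an engineer would, in place of code of your own. Each camera call takes 0.05 s, during which the arm holds its last target. There are 200 camera calls.

### The job

Make up the two sampling kits from the stock laid out on the bench. The blue caddy gets the red-capped pot and the yellow-capped pot, one standing in each of its two square wells (either way round), and the grey slide mailer lying flat in its bay; the pink caddy gets the green-capped pot standing in either of its wells and the orange tissue cassette lying flat in its bay. The pots are filled, so keep them upright all the time, and leave the black-capped spare pot, the light controller and the instrument tray where they are.

Things in the scene. Friction and masses are not known exactly. Their poses are not given: they have to be found in the camera images.
- pot_red: 40 ml sample pot with a red screw cap, standing upright: white body 35 mm diameter, cap 38 mm diameter from 52 to 70 mm height, 70 mm tall in all, 55 g nominal. Origin: centre of its underside, z up along its axis. Grip it round the cap from above.
- pot_yellow: 40 ml sample pot with a yellow screw cap, standing upright: white body 35 mm diameter, cap 38 mm diameter from 52 to 70 mm height, 70 mm tall in all, 55 g nominal. Origin: centre of its underside, z up along its axis. Grip it round the cap from above.
- pot_green: 40 ml sample pot with a green screw cap, standing upright: white body 35 mm diameter, cap 38 mm diameter from 52 to 70 mm height, 70 mm tall in all, 55 g nominal. Origin: centre of its underside, z up along its axis. Grip it round the cap from above.
- pot_black: 40 ml sample pot with a black screw cap, standing upright: white body 35 mm diameter, cap 38 mm diameter from 52 to 70 mm height, 70 mm tall in all, 55 g nominal. Origin: centre of its underside, z up along its axis. Grip it round the cap from above. The spare: not needed, must stay where it stands.
- slide_mailer: Grey plastic slide mailer (flat box with a darker hinged cap at one end), lying flat, 85 mm (its x) by 32 mm (its y) by 16 mm high, 35 g nominal. Origin: centre of its underside; z up. Grip it across the 32 mm width.
- cassette: Orange deep tissue cassette (small slotted box with a white slanted writing face at its -x end), lying flat, 41 mm (its x) by 28 mm (its y) by 13 mm high, 20 g nominal. Origin: centre of its underside; z up. Grip it across the 28 mm width.
- caddy_blue: Blue open kit caddy, fixed, 156 (x) by 133 (y) mm, floor 4 mm, walls 3 mm thick. Origin: centre of underside, z up, +x roughly away from the robot. Two pot wells, 62 x 62 mm inside, wall tops 30 mm above the bench, centred at x +44, y +32.5 and -32.5 mm. One flat bay, 85 (x) by 127 (y) mm inside, centred at x -32.5, y 0, outer wall tops at 18 mm (30 mm next to the wells).
- caddy_pink: Pink open kit caddy, fixed, 156 (x) by 133 (y) mm, floor 4 mm, walls 3 mm thick. Origin: centre of underside, z up, +x roughly away from the robot. Two pot wells, 62 x 62 mm inside, wall tops 30 mm above the bench, centred at x +44, y +32.5 and -32.5 mm. One flat bay, 85 (x) by 127 (y) mm inside, centred at x -32.5, y 0, outer wall tops at 18 mm (30 mm next to the wells).
- controller: Bystander: white light controller with a pale blue screen, 85 by 125 by 30 mm, loose, beyond the stock. Origin: centre of its underside. Leave it alone.
- instrument_tray: Bystander: open stainless steel instrument tray with forceps and scissors in it, 80 by 190 by 18 mm, loose, beyond the stock. Origin: centre of its underside. Leave it alone.
There are look-alikes about, which are no part of the job. There is more than one size of the caddy_pink; the job needs the middle-sized.

How it is judged:
By the outcome, as a careful person would: the job done as asked, in the order asked, and still so for the second after the job is handed in, with the robot touching nothing.
It also fails if it takes over 120 s, if anything falls off the work surface, if the arm or the gripper's body presses on something with over 40 N, if the wrist force passes 120 N, or if a joint passes its speed limit or range.

## Working session

There is one attempt and no reset: what is moved stays moved. The work goes in short steps, Python scripts to look and compute and a tool call to move; the robot and the scene stay as the last step left them, time stands still between calls to the robot, and variables do not carry over. Pictures are saved under pics/ and viewed, at most 14 in all, crops included, and the job is handed in when it is done.

Besides the shell and the picture viewer there is one more tool, called after "Emit:" as name([rows], argument=value, ...), one row to a line, values as JSON. jog_arm: Moves the arm, as the interface text tells. Its arguments: {"type":"object","properties":{"steps":{"type":"array"}},"required":["steps"]}

```bash
mkdir -p pics; ls; python3 - <<'E'
from bench import bot
import cv2,numpy as np
for n in("scene","top"):
    c=bot.read_camera(n)
    np.savez(f"{n}0.npz",**c)
    cv2.imwrite(f"pics/{n}0.png",c["pixels"][:,:,::-1])
    print(n,c["camera_matrix"].tolist(),c["R"].round(3).tolist(),c["t"])
s=bot.read_state();print(s)
E
```

```text
pics
scene [[593.9110542957777, 0.0, 330.13343563845086], [0.0, 593.9110542957777, 235.9632161988456], [0.0, 0.0, 1.0]] [[-0.845, 0.535, 0.001], [0.423, 0.669, -0.611], [-0.328, -0.516, -0.791]] [ 0.45833296 -0.14244071  1.40603695]
top [[581.1419743362029, 0.0, 324.32589485677283], [0.0, 581.1419743362029, 236.7140624021489], [0.0, 0.0, 1.0]] [[0.027, -1.0, 0.011], [-0.995, -0.028, -0.095], [0.095, -0.008, -0.995]] [-0.10516543  0.48650007  1.12278028]
{'time': 0.1, 'joint_pos': array([ 9.31886562e-01,  2.45717666e-01,  1.55888845e+00,  3.04515416e-05,
        1.33872953e+00, -1.74095732e-01]), 'qd': array([-0.00041898, -0.00191747, -0.00174271, -0.00022642, -0.00181511,
        0.00097578]), 'effort': array([ 1.27929111e-04, -4.16913521e+01, -3.15527737e+01,  6.86557917e-02,
        3.09930404e-02, -3.92197762e-05]), 'tool_pos': array([0.29101978, 0.58059937, 0.20447453]), 'orientation': array([ 2.30323825e-01,  9.73113650e-01, -7.94620693e-04, -3.58196914e-04]), 'ft_force': array([0.98924519, 0.14620922, 0.00904948]), 'ft_torque': array([ 0.00372117, -0.01593471,  0.01990559]), 'gripper_force': 0.0, 'width': 0.09437568737828132}
```

View pics/scene0.png

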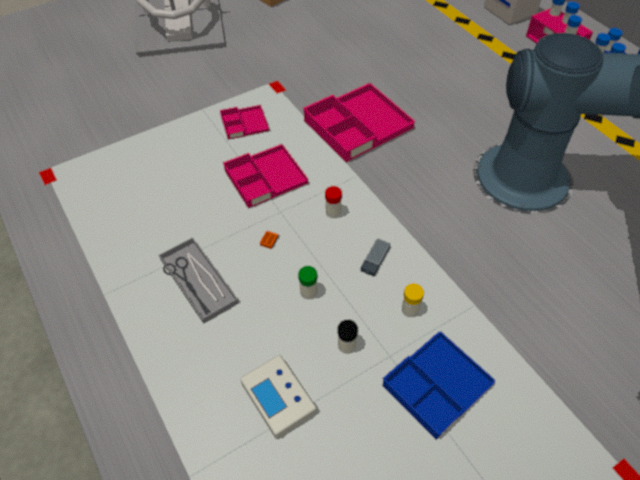

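View pics/top0.png

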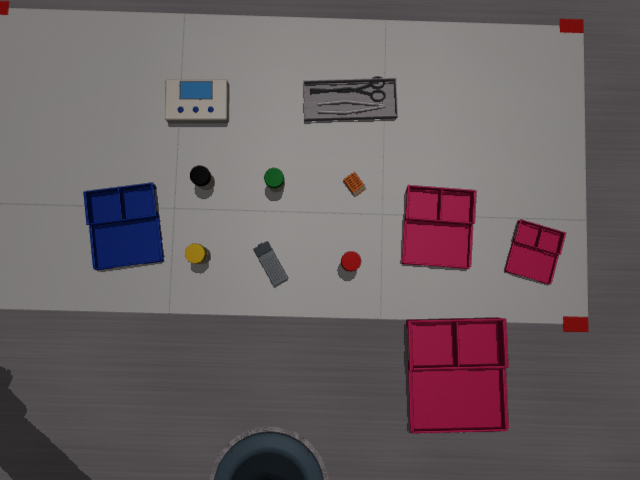

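The top view shows:
- Blue caddy at (124,227), middle-sized pink caddy at (438,228).
- Pots: red (351,261), yellow (196,254), green (274,178), black (201,176).
- Mailer (271,264) and cassette (354,184).

Next I measure positions.

```bash
cat >m.py <<'E'
import cv2,numpy as np
def ray(c,uv,z):
    K,R,t=c["camera_matrix"],c["R"],c["t"]
    d=R.T@np.linalg.inv(K)@np.array([uv[0],uv[1],1.]); o=-R.T@t
    return (o+d*(z-o[2])/d[2])
def world(c):
    v,u=np.mgrid[:480,:640]; z=c["range_z"]; K=c["camera_matrix"]
    P=np.stack([(u-K[0,2])*z/K[0,0],(v-K[1,2])*z/K[1,1],z],-1)
    return (P-c["t"])@c["R"]
HS={"red":(0,6,150,80),"yellow":(22,32,150,80),"green":(50,75,120,40),"blue":(112,128,180,40),"pink":(165,175,180,60),"orange":(8,18,160,80)}
def blobs(c,name,amin=60):
    h=cv2.cvtColor(c["pixels"],cv2.COLOR_RGB2HSV); a,b,s,v=HS[name]
    m=cv2.inRange(h,(a,s,v),(b,255,255)); 
    m=cv2.morphologyEx(m,cv2.MORPH_CLOSE,np.ones((3,3)))
    cs,_=cv2.findContours(m,cv2.RETR_EXTERNAL,cv2.CHAIN_APPROX_NONE)
    return [k for k in cs if cv2.contourArea(k)>amin]
def rect(c,k,z):
    """min-area rect of contour cast onto plane z (mm)"""
    w=np.array([ray(c,p,z)[:2]*1000 for p in k[:,0].astype(float)],np.float32)
    (x,y),(a,b),th=cv2.minAreaRect(w); return round(x,1),round(y,1),round(a,1),round(b,1),round(th,1)
E
python3 - <<'E'
from m import *
for n in("top","scene"):
    c=dict(np.load(n+"0.npz")); W=world(c)
    for col,z in(("red",.07),("yellow",.07),("green",.07),("orange",.013),("blue",.024),("pink",.024)):
        for k in blobs(c,col,40):
            m=np.zeros((480,640),np.uint8);cv2.drawContours(m,[k],-1,255,-1)
            zz=W[m>0][:,2]
            (u,v),r=cv2.minEnclosingCircle(k)
            print(n,col,(int(u),int(v)),rect(c,k,z),"z%",np.percentile(zz,[10,50,90]).round(4))
c=dict(np.load("top0.npz")); W=world(c)
for nm,(u0,v0,u1,v1),zl in(("black",(180,155,225,200),.06),("mailer",(245,235,300,295),.008),("cass",(335,165,375,205),.006),("red",(330,240,375,285),.06),("yel",(175,230,220,275),.06),("grn",(255,155,295,200),.06)):
    m=np.zeros((480,640),np.uint8); m[v0:v1,u0:u1]=(W[v0:v1,u0:u1,2]>zl)*255
    k=max(cv2.findContours(m,0,cv2.CHAIN_APPROX_NONE)[0],key=cv2.contourArea)
    zz=W[m>0][:,2];print(nm,rect(c,k,np.median(zz)),np.median(zz), W[m>0].mean(0).round(4))
print("table",np.median(W[120:150,250:290,2]), W[205:215,300:310].reshape(-1,3).mean(0))
E
```

```text
top red (575, 324) (333.5, -565.8, 26.0, 46.2, 1.5) z% [-0.003  -0.0001  0.0031]
top red (350, 260) (440.1, -142.1, 34.0, 35.9, 1.6) z% [0.0674 0.0699 0.0724]
top red (571, 25) (916.2, -567.1, 26.7, 46.1, 1.8) z% [-0.0027 -0.0001  0.003 ]
top red (4, 6) (918.3, 546.5, 29.2, 15.5, 4.5) z% [-0.0011  0.0014  0.0047]
top yellow (194, 253) (446.8, 151.9, 36.0, 35.6, 73.2) z% [0.0676 0.0703 0.0726]
top green (273, 177) (596.1, 9.1, 34.1, 35.3, 47.2) z% [0.0674 0.0701 0.0725]
top orange (353, 181) (602.0, -147.5, 33.2, 27.4, 36.5) z% [0.0096 0.013  0.0159]
top blue (123, 225) (499.5, 305.1, 157.0, 140.5, 9.3) z% [0.0019 0.0053 0.0222]
top pink (457, 375) (228.5, -357.6, 214.3, 194.1, 2.5) z% [0.003  0.0063 0.0289]
top pink (534, 251) (471.0, -508.1, 96.4, 107.7, 75.0) z% [-0.0001  0.0032  0.014 ]
top pink (438, 226) (515.7, -317.6, 137.9, 156.3, 87.2) z% [0.0011 0.0043 0.0205]
scene red (626, 473) (370.9, 591.6, 26.6, 34.6, 1.9) z% [-0.0023  0.0002  0.0024]
scene red (332, 194) (447.9, -138.0, 45.9, 34.5, 57.7) z% [0.056  0.0685 0.072 ]
scene red (47, 176) (950.2, -521.6, 25.0, 44.4, 0.6) z
[... 1306 characters left out ...]
-318.0, 56.6, 40.3, 31.0) z% [0.0595 0.0663 0.0689]
scene pink (545, 25) (-460.8, -394.5, 184.6, 101.1, 36.1) z% [0.0057 0.0641 0.0692]
black (596.9, 149.6, 38.2, 37.3, 16.4) 0.07008062374082637 [0.5927 0.1451 0.0899]
mailer (435.9, 13.5, 87.8, 32.5, 31.3) 0.01628751329044727 [0.4342 0.0116 0.035 ]
cass (600.0, -149.6, 41.1, 28.8, 36.5) 0.01251606252900521 [ 0.5985 -0.1484  0.0243]
red (441.1, -142.1, 35.9, 35.9, 1.6) 0.0698273306538734 [ 0.4399 -0.1414  0.0901]
yel (448.2, 151.1, 35.9, 37.8, 1.6) 0.07022265717670437 [0.4467 0.1488 0.0797]
grn (595.6, 8.6, 36.8, 36.3, 1.7) 0.06999489588132997 [0.5921 0.0066 0.0897]
table 0.0006429587152394012 [ 5.45566639e-01 -5.05500392e-02  2.94230955e-04]
```

```bash
python3 - <<'E'
from m import *
c=dict(np.load("top0.npz")); W=world(c)
for nm,(u0,v0,u1,v1),zl in(("blue",(75,175,175,280),.022),("pink",(395,178,483,278),.022)):
    for z in (.022,.012):
        m=np.zeros((480,640),np.uint8); m[v0:v1,u0:u1]=((W[v0:v1,u0:u1,2]>z)&(W[v0:v1,u0:u1,2]<.04))*255
        m=cv2.morphologyEx(m,cv2.MORPH_OPEN,np.ones((2,2))) if z<.02 else m
        P=np.vstack([k for k in cv2.findContours(m,0,cv2.CHAIN_APPROX_NONE)[0] if len(k)>15])
        print(nm,z,rect(c,P,.03 if z>.02 else .024))
# colour-only outline of caddies' wells floors, and mailer/cassette by colour
h=cv2.cvtColor(c["pixels"],cv2.COLOR_RGB2HSV)
k=[k for k in blobs(c,"orange",20)]
m=np.zeros((480,640),np.uint8); m[235:295,245:300]=(h[235:295,245:300,2]<115)*255
k=max(cv2.findContours(m,0,cv2.CHAIN_APPROX_NONE)[0],key=cv2.contourArea); print("mailer",rect(c,k,.016))
print(h[264,271],h[264,300])
big=cv2.resize(c["pixels"][170:290,70:490],None,fx=1.9,fy=1.9,interpolation=cv2.INTER_CUBIC)
cv2.imwrite("pics/crop.png",big[:,:,::-1])
E
```

```text
blue 0.022 (543.1, 311.6, 69.5, 138.4, 9.1)
blue 0.012 (498.3, 303.3, 158.9, 141.5, 9.2)
pink 0.022 (559.7, -320.2, 137.5, 69.2, 87.2)
pink 0.012 (514.5, -320.4, 139.9, 158.1, 87.2)
mailer (434.5, 13.5, 91.4, 35.1, 30.9)
[113  12  83] [  6   9 143]
```

View pics/crop.png

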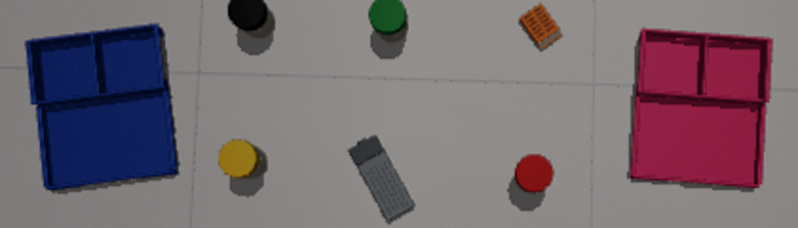

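The crop confirms the caddy yaws: blue about +9°, pink about −3°. Wall-top sizes (69 x 138 mm) match the 68 x 133 mm expected. Starting with the red pot.

The manual's scale: shifts go in shares of 800 mm and turns go in shares of 120 degrees. Converting my numbers, -370 mm / 800 = -0.4625, -332 mm / 800 = -0.415, -54.4 degrees / 120 = -0.4533.

Emit:
jog_arm([
  [[0.0063, -0.025, -0.0038, 0, 0, -0.0333, 0], [0.015, -0.0688, -0.01, 0, 0, -0.0833, 0], [0.025, -0.1188, -0.0175, 0, 0, -0.1417, 0], [0.035, -0.1688, -0.025, 0, 0, -0.2, 0], [0.045, -0.2188, -0.0325, 0, 0, -0.2583, 0], [0.055, -0.2688, -0.04, 0, 0, -0.3167, 0], [0.065, -0.3175, -0.0475, 0, 0, -0.375, 0], [0.075, -0.3663, -0.055, 0, 0, -0.425, 0], [0.085, -0.415, -0.0625, 0, 0, -0.4533, 0], [0.095, -0.4625, -0.0688, 0, 0, -0.4533, 0]],
])

```text
time: 0.93
tool_pos: [0.3668, 0.2092, 0.1498]
orientation: [0.65, 0.76, -0.0, -0.0]
ft_force: [1.4, 0.8, 0.9]
width: 0.094
gripper_force: 0.0
```

Converted, -352.5 mm / 800 = -0.4406, -335 mm / 800 = -0.4188.

Emit:
jog_arm([
  [[0.01, -0.0475, -0.0038, 0, 0, 0, 0], [0.02, -0.095, -0.0075, 0, 0, 0, 0], [0.03, -0.1425, -0.0113, 0, 0, 0, 0], [0.04, -0.19, -0.015, 0, 0, 0, 0], [0.05, -0.2375, -0.0188, 0, 0, 0, 0], [0.06, -0.285, -0.0225, 0, 0, 0, 0], [0.07, -0.3325, -0.025, 0, 0, 0, 0], [0.08, -0.38, -0.0275, 0, 0, 0, 0], [0.0875, -0.4188, -0.0313, 0, 0, 0, 0], [0.0919, -0.4406, -0.0375, 0, 0, 0, 0]],
])

```text
time: 1.77
tool_pos: [0.4413, -0.1448, 0.1207]
orientation: [0.651, 0.759, -0.0, 0.001]
ft_force: [0.1, 0.4, 0.6]
width: 0.0945
gripper_force: 0.0
```

Converted, -77 mm / 800 = -0.0963, -65 mm / 800 = -0.0813.

Emit:
jog_arm([
  [[0, 0, -0.025, 0, 0, 0, 0], [0, 0, -0.0563, 0, 0, 0, 0], [0, 0, -0.0813, 0, 0, 0, 0], [0, 0, -0.0963, 0, 0, 0, 0], [0, 0, -0.0963, 0, 0, 0, 0], [0, 0, -0.0963, 0, 0, 0, 1], [0, 0, -0.0963, 0, 0, 0, 1], [0, 0, -0.0963, 0, 0, 0, 1], [0, 0, -0.0963, 0, 0, 0, 1], [0, 0, -0.0963, 0, 0, 0, 1]],
])

```text
time: 2.6
tool_pos: [0.4414, -0.1417, 0.0443]
orientation: [0.65, 0.76, 0.0, 0.001]
ft_force: [0.4, -0.3, 0.2]
width: 0.0637
gripper_force: 0.0
```

Converted, 75 mm / 800 = 0.0938, 55 mm / 800 = 0.0688.

Emit:
jog_arm([
  [[0, 0, 0, 0, 0, 0, 1], [0, 0, 0, 0, 0, 0, 1], [0, 0, 0, 0, 0, 0, 1], [0, 0, 0, 0, 0, 0, 1], [0, 0, 0, 0, 0, 0, 1], [0, 0, 0, 0, 0, 0, 1], [0, 0, 0.0125, 0, 0, 0, 1], [0, 0, 0.0375, 0, 0, 0, 1], [0, 0, 0.0688, 0, 0, 0, 1], [0, 0, 0.0938, 0, 0, 0, 1]],
])

```text
time: 3.43
tool_pos: [0.441, -0.1415, 0.1203]
orientation: [0.65, 0.76, 0.0, 0.0]
ft_force: [1.0, -0.1, -0.2]
width: 0.0373
gripper_force: 30.0
```

Converted, 302 mm / 800 = 0.3775, 264 mm / 800 = 0.33.

Emit:
jog_arm([
  [[0.0013, 0.0063, 0.0188, 0, 0, 0, 1], [0.005, 0.0213, 0.035, 0, 0, 0, 1], [0.0125, 0.05, 0.0463, 0, 0, 0, 1], [0.0238, 0.0938, 0.05, 0, 0, 0, 1], [0.0363, 0.14, 0.05, 0, 0, 0, 1], [0.0488, 0.1875, 0.05, 0, 0, 0, 1], [0.0613, 0.235, 0.05, 0, 0, 0, 1], [0.0738, 0.2825, 0.05, 0, 0, 0, 1], [0.0863, 0.33, 0.05, 0, 0, 0, 1], [0.0988, 0.3775, 0.05, 0, 0, 0, 1]],
])

```text
time: 4.27
tool_pos: [0.52, 0.1627, 0.1592]
orientation: [0.65, 0.76, 0.0, 0.0]
ft_force: [0.1, -0.2, 0.2]
width: 0.0374
gripper_force: 30.0
```

Converted, 119.5 mm / 800 = 0.1494, 117 mm / 800 = 0.1463.

Emit:
jog_arm([
  [[0.0125, 0.0475, 0, 0, 0, 0, 1], [0.0225, 0.0875, 0, 0, 0, 0, 1], [0.03, 0.1188, 0, 0, 0, 0, 1], [0.0338, 0.1375, 0, 0, 0, 0, 1], [0.0356, 0.1463, 0, 0, 0, 0, 1], [0.0356, 0.1494, -0.0125, 0, 0, 0, 1], [0.0356, 0.1494, -0.0438, 0, 0, 0, 1], [0.0356, 0.1494, -0.0775, 0, 0, 0, 1], [0.0356, 0.1494, -0.1, 0, 0, 0, 1], [0.0356, 0.1494, -0.1063, 0, 0, 0, 1]],
])

```text
time: 5.1
tool_pos: [0.5454, 0.2776, 0.069]
orientation: [0.65, 0.76, -0.003, -0.002]
ft_force: [-1.0, -0.1, -1.2]
width: 0.0378
gripper_force: 30.0
```

Converted, -24.5 mm / 800 = -0.0306, -24 mm / 800 = -0.03.

Emit:
jog_arm([
  [[0, 0, -0.01, 0, 0, 0, 1], [0, 0, -0.0188, 0, 0, 0, 1], [0, 0, -0.025, 0, 0, 0, 1], [0, 0, -0.0288, 0, 0, 0, 1], [0, 0, -0.03, 0, 0, 0, 1], [0, 0, -0.0306, 0, 0, 0, 1], [0, 0, -0.0306, 0, 0, 0, 1], [0, 0, -0.0306, 0, 0, 0, 0.3], [0, 0, -0.0306, 0, 0, 0, 0.2], [0, 0, -0.0306, 0, 0, 0, 0.1]],
])

```text
time: 5.93
tool_pos: [0.5487, 0.2802, 0.0494]
orientation: [0.65, 0.76, 0.0, 0.0]
ft_force: [-0.3, 0.0, 1.0]
width: 0.0541
gripper_force: 0.0
```

Emit:
jog_arm([
  [[0, 0, -0.0306, 0, 0, 0, 0], [0, 0, -0.0306, 0, 0, 0, 0], [0, 0, -0.0306, 0, 0, 0, 0], [0, 0, -0.0125, 0, 0, 0, 0], [0, 0, 0.025, 0, 0, 0, 0], [0, 0, 0.0625, 0, 0, 0, 0], [-0.0125, -0.015, 0.0625, 0, 0, 0, 0], [-0.0375, -0.05, 0.0625, 0, 0, 0, 0], [-0.0688, -0.0875, 0.0625, 0, 0, 0, 0], [-0.1, -0.125, 0.0625, 0, 0, 0, 0]],
])

```text
time: 6.77
tool_pos: [0.4674, 0.1793, 0.0991]
orientation: [0.649, 0.761, 0.0, 0.0]
ft_force: [0.2, 0.0, 0.0]
width: 0.0937
gripper_force: 0.0
```

```bash
python3 - <<'E'
from m import *
from bench import bot
c=bot.read_camera("top"); cv2.imwrite("pics/a.png",c["pixels"][120:300,60:360,::-1].repeat(2,0).repeat(2,1))
for k in blobs(c,"red",100)+blobs(c,"yellow",100): print(rect(c,k,.074))
print(bot.read_state()["tool_pos"])
E
```

```text
(333.6, -564.0, 25.9, 46.0, 1.5)
(914.3, -565.3, 26.6, 45.9, 1.8)
(916.4, 544.2, 29.1, 15.5, 4.5)
(447.0, 151.2, 33.8, 35.7, 1.6)
[0.46076501 0.17566534 0.09612723]
```

View pics/a.png

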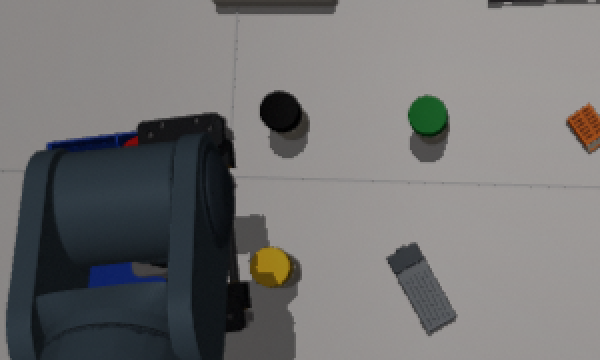

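The red cap shows in the well at crop (135,142), mostly hidden by the arm. Yellow is undisturbed.

Converted, -55.5 mm / 800 = -0.0694, -28.2 mm / 800 = -0.0353.

Emit:
jog_arm([
  [[-0.0125, -0.0175, 0, 0, 0, 0, 0], [-0.0225, -0.0313, 0, 0, 0, 0, 0], [-0.0259, -0.0353, 0, 0, 0, 0, 0], [-0.0259, -0.0353, -0.0125, 0, 0, 0, 0], [-0.0259, -0.0353, -0.0375, 0, 0, 0, 0], [-0.0259, -0.0353, -0.06, 0, 0, 0, 0], [-0.0259, -0.0353, -0.0694, 0, 0, 0, 0.1], [-0.0259, -0.0353, -0.0694, 0, 0, 0, 1], [-0.0259, -0.0353, -0.0694, 0, 0, 0, 1], [-0.0259, -0.0353, -0.0694, 0, 0, 0, 1]],
])

```text
time: 7.65
tool_pos: [0.4486, 0.1522, 0.0442]
orientation: [0.65, 0.76, 0.001, 0.0]
ft_force: [0.1, -0.1, 0.5]
width: 0.0709
gripper_force: 0.0
```

Converted, 65 mm / 800 = 0.0813, 35 mm / 800 = 0.0438.

Emit:
jog_arm([
  [[0, 0, 0, 0, 0, 0, 1], [0, 0, 0, 0, 0, 0, 1], [0, 0, 0, 0, 0, 0, 1], [0, 0, 0, 0, 0, 0, 1], [0, 0, 0, 0, 0, 0, 1], [0, 0, 0, 0, 0, 0, 1], [0, 0, 0, 0, 0, 0, 1], [0, 0, 0.0125, 0, 0, 0, 1], [0, 0, 0.0438, 0, 0, 0, 1], [0, 0, 0.0813, 0, 0, 0, 1]],
])

```text
time: 8.48
tool_pos: [0.4457, 0.1517, 0.1077]
orientation: [0.65, 0.76, -0.002, -0.002]
ft_force: [1.2, 0.4, -1.2]
width: 0.0376
gripper_force: 30.0
```

Emit:
jog_arm([
  [[0.0025, 0.005, 0.0225, 0, 0, 0, 1], [0.0088, 0.0175, 0.0413, 0, 0, 0, 1], [0.0213, 0.0438, 0.0525, 0, 0, 0, 1], [0.0375, 0.08, 0.0563, 0, 0, 0, 1], [0.0575, 0.1225, 0.0563, 0, 0, 0, 1], [0.0775, 0.165, 0.0563, 0, 0, 0, 1], [0.095, 0.2013, 0.0563, 0, 0, 0, 1], [0.1075, 0.2275, 0.0563, 0, 0, 0, 1], [0.1125, 0.2388, 0.0563, 0, 0, 0, 1], [0.1134, 0.2405, 0.0563, 0, 0, 0, 1]],
])

```text
time: 9.32
tool_pos: [0.5385, 0.3455, 0.1536]
orientation: [0.649, 0.761, -0.0, -0.0]
ft_force: [0.1, -0.0, -1.2]
width: 0.0377
gripper_force: 30.0
```

Converted, -104.5 mm / 800 = -0.1306, -103 mm / 800 = -0.1288.

Emit:
jog_arm([
  [[0, 0, -0.01, 0, 0, 0, 1], [0, 0, -0.0375, 0, 0, 0, 1], [0, 0, -0.0688, 0, 0, 0, 1], [0, 0, -0.0975, 0, 0, 0, 1], [0, 0, -0.1163, 0, 0, 0, 1], [0, 0, -0.125, 0, 0, 0, 1], [0, 0, -0.1288, 0, 0, 0, 1], [0, 0, -0.1306, 0, 0, 0, 1], [0, 0, -0.1306, 0, 0, 0, 1], [0, 0, -0.1306, 0, 0, 0, 0.4]],
])

```text
time: 10.15
tool_pos: [0.5393, 0.3446, 0.0505]
orientation: [0.65, 0.76, 0.001, 0.001]
ft_force: [0.4, 0.8, -0.5]
width: 0.0413
gripper_force: 0.1
```

Converted, -106 mm / 800 = -0.1325, 80 mm / 800 = 0.1.

Emit:
jog_arm([
  [[0, 0, 0, 0, 0, 0, 0.2], [0, 0, 0, 0, 0, 0, 0], [0, 0, 0, 0, 0, 0, 0], [0, 0, 0, 0, 0, 0, 0], [0, 0, 0.0125, 0, 0, 0, 0], [0, 0, 0.0438, 0, 0, 0, 0], [-0.0025, -0.0075, 0.0875, 0, 0, 0, 0], [-0.0125, -0.0375, 0.1, 0, 0, 0, 0], [-0.0288, -0.085, 0.1, 0, 0, 0, 0], [-0.045, -0.1325, 0.1, 0, 0, 0, 0]],
])

```text
time: 10.98
tool_pos: [0.5031, 0.238, 0.1314]
orientation: [0.649, 0.761, 0.002, 0.001]
ft_force: [0.6, -0.7, 0.3]
width: 0.0939
gripper_force: 0.0
```

Converted, -224 mm / 800 = -0.28, -214 mm / 800 = -0.2675, -68 degrees / 120 = -0.5667.

Emit:
jog_arm([
  [[-0.0088, -0.03, 0, 0, 0, -0.0583, 0], [-0.0175, -0.06, 0, 0, 0, -0.1167, 0], [-0.0263, -0.09, -0.0063, 0, 0, -0.175, 0], [-0.035, -0.1213, -0.015, 0, 0, -0.2333, 0], [-0.0438, -0.1525, -0.025, 0, 0, -0.2917, 0], [-0.0538, -0.1838, -0.0375, 0, 0, -0.35, 0], [-0.0625, -0.215, -0.05, 0, 0, -0.4083, 0], [-0.0713, -0.245, -0.0625, 0, 0, -0.4667, 0], [-0.0788, -0.2675, -0.075, 0, 0, -0.5167, 0], [-0.0838, -0.28, -0.085, 0, 0, -0.5667, 0]],
])

```text
time: 11.82
tool_pos: [0.435, 0.0126, 0.0611]
orientation: [0.965, 0.264, 0.0, 0.0]
ft_force: [-0.0, 0.6, 0.0]
width: 0.094
gripper_force: 0.0
```

```bash
python3 - <<'E'
from m import *
from bench import bot
c=bot.read_camera("scene"); cv2.imwrite("pics/b.png",c["pixels"][150:450,220:520,::-1].repeat(2,0).repeat(2,1))
W=world(c)
for col in("red","yellow"):
  for k in blobs(c,col,100):
    if 250<k[:,0,0].mean()<520 and k[:,0,1].mean()>200: print(col,rect(c,k,.074))
s=bot.read_state();print(s["tool_pos"],s["orientation"])
E
```

```text
red (554.0, 279.7, 40.9, 32.7, 53.4)
yellow (543.3, 344.2, 42.4, 36.6, 51.8)
[0.43363676 0.0122943  0.05970403] [ 9.65131652e-01  2.61762339e-01 -1.15339450e-03 -2.04044306e-04]
```

View pics/b.png

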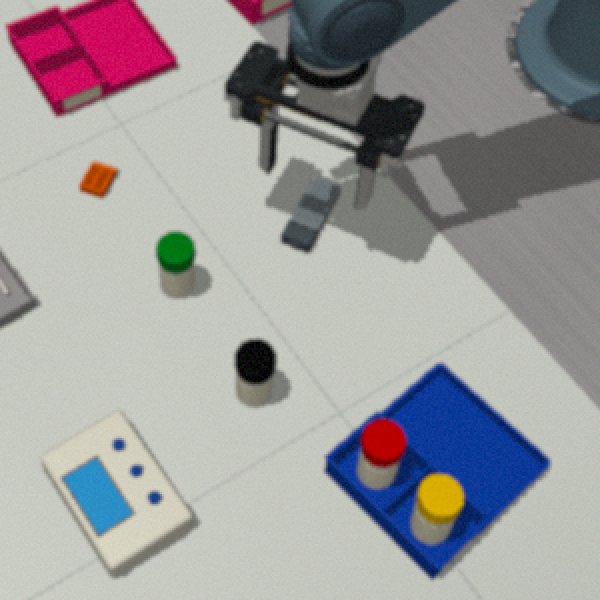

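Red (382,440) and yellow (440,497) in the crop stand in the two blue wells, and the fingers straddle the mailer.

Converted, -56.5 mm / 800 = -0.0706, -54 mm / 800 = -0.0675.

Emit:
jog_arm([
  [[0, 0, -0.0188, 0, 0, 0, 0], [0, 0, -0.0438, 0, 0, 0, 0], [0, 0, -0.06, 0, 0, 0, 0], [0, 0, -0.0675, 0, 0, 0, 0], [0, 0, -0.0706, 0, 0, 0, 0], [0, 0, -0.0706, 0, 0, 0, 0.5], [0, 0, -0.0706, 0, 0, 0, 1], [0, 0, -0.0706, 0, 0, 0, 1], [0, 0, -0.0706, 0, 0, 0, 1], [0, 0, -0.0706, 0, 0, 0, 1]],
])

```text
time: 12.7
tool_pos: [0.4359, 0.0142, 0.0051]
orientation: [0.964, 0.267, 0.001, 0.0]
ft_force: [-1.4, -0.2, 0.2]
width: 0.0643
gripper_force: 0.0
```

Converted, 50 mm / 800 = 0.0625, 25 mm / 800 = 0.0313.

Emit:
jog_arm([
  [[0, 0, 0, 0, 0, 0, 1], [0, 0, 0, 0, 0, 0, 1], [0, 0, 0, 0, 0, 0, 1], [0, 0, 0, 0, 0, 0, 1], [0, 0, 0, 0, 0, 0, 1], [0, 0, 0, 0, 0, 0, 1], [0, 0, 0, 0, 0, 0, 1], [0, 0, 0.01, 0, 0, 0, 1], [0, 0, 0.0313, 0, 0, 0, 1], [0, 0, 0.0625, 0, 0, 0, 1]],
])

```text
time: 13.53
tool_pos: [0.4334, 0.0147, 0.0536]
orientation: [0.964, 0.267, -0.002, -0.001]
ft_force: [1.1, -0.5, -0.7]
width: 0.0318
gripper_force: 30.0
```

Converted, 279 mm / 800 = 0.3488, 262 mm / 800 = 0.3275, 64 degrees / 120 = 0.5333.

Emit:
jog_arm([
  [[0.0013, 0.01, 0.0188, 0, 0, 0.025, 1], [0.005, 0.0375, 0.035, 0, 0, 0.075, 1], [0.01, 0.0775, 0.0438, 0, 0, 0.1333, 1], [0.015, 0.1213, 0.0438, 0, 0, 0.1917, 1], [0.02, 0.165, 0.0438, 0, 0, 0.25, 1], [0.025, 0.2088, 0.0438, 0, 0, 0.3083, 1], [0.03, 0.2525, 0.0438, 0, 0, 0.3667, 1], [0.0338, 0.2938, 0.0438, 0, 0, 0.425, 1], [0.0375, 0.3275, 0.0438, 0, 0, 0.4833, 1], [0.0388, 0.3488, 0.0438, 0, 0, 0.5333, 1]],
])

```text
time: 14.37
tool_pos: [0.4663, 0.2959, 0.0901]
orientation: [0.673, 0.74, 0.0, -0.0]
ft_force: [0.6, -1.2, -1.6]
width: 0.0314
gripper_force: 30.0
```

Converted, -80.5 mm / 800 = -0.1006, -80 mm / 800 = -0.1, 4 degrees / 120 = 0.0333.

Emit:
jog_arm([
  [[0.0013, 0.0081, 0, 0, 0, 0.0333, 1], [0.0013, 0.0081, -0.01, 0, 0, 0.0333, 1], [0.0013, 0.0081, -0.0375, 0, 0, 0.0333, 1], [0.0013, 0.0081, -0.065, 0, 0, 0.0333, 1], [0.0013, 0.0081, -0.085, 0, 0, 0.0333, 1], [0.0013, 0.0081, -0.0938, 0, 0, 0.0333, 1], [0.0013, 0.0081, -0.0975, 0, 0, 0.0333, 1], [0.0013, 0.0081, -0.1, 0, 0, 0.0333, 1], [0.0013, 0.0081, -0.1006, 0, 0, 0.0333, 1], [0.0013, 0.0081, -0.1006, 0, 0, 0.0333, 1]],
])

```text
time: 15.2
tool_pos: [0.4681, 0.2999, 0.0099]
orientation: [0.65, 0.76, 0.001, 0.0]
ft_force: [-0.9, -0.5, -0.3]
width: 0.032
gripper_force: 30.0
```

Converted, 100 mm / 800 = 0.125, 70 mm / 800 = 0.0875.

Emit:
jog_arm([
  [[0, 0, -0.0006, 0, 0, 0, 1], [0, 0, -0.0013, 0, 0, 0, 1], [0, 0, -0.0013, 0, 0, 0, 0.6], [0, 0, -0.0013, 0, 0, 0, 0.52], [0, 0, -0.0013, 0, 0, 0, 0.52], [0, 0, -0.0013, 0, 0, 0, 0.52], [0, 0, 0.0125, 0, 0, 0, 0.52], [0, 0, 0.0438, 0, 0, 0, 0.52], [0, 0, 0.0875, 0, 0, 0, 0.4], [0.0038, -0.0075, 0.125, 0, 0, 0, 0.2]],
])

```text
time: 16.03
tool_pos: [0.4699, 0.2943, 0.111]
orientation: [0.649, 0.761, 0.0, -0.0]
ft_force: [0.7, 0.9, 0.7]
width: 0.0556
gripper_force: 0.0
```

Converted, -284 mm / 800 = -0.355, 126 mm / 800 = 0.1575, -12 degrees / 120 = -0.1.

Emit:
jog_arm([
  [[0.005, -0.01, 0.0125, 0, 0, -0.0083, 0], [0.0175, -0.0413, 0.0188, 0, 0, -0.025, 0], [0.0375, -0.085, 0.0213, 0, 0, -0.0417, 0], [0.0575, -0.13, 0.0213, 0, 0, -0.0583, 0], [0.0775, -0.175, 0.0213, 0, 0, -0.075, 0], [0.0975, -0.22, 0.0213, 0, 0, -0.0917, 0], [0.1175, -0.265, 0.0213, 0, 0, -0.1, 0], [0.1363, -0.3063, 0.0213, 0, 0, -0.1, 0], [0.15, -0.3375, 0.015, 0, 0, -0.1, 0], [0.1575, -0.355, 0, 0, 0, -0.1, 0]],
])

```text
time: 16.87
tool_pos: [0.5986, 0.006, 0.1105]
orientation: [0.727, 0.687, 0.001, 0.002]
ft_force: [0.2, -1.1, 0.4]
width: 0.094
gripper_force: 0.0
```

```bash
python3 - <<'E'
from m import *
from bench import bot
c=bot.read_camera("scene"); cv2.imwrite("pics/c.png",c["pixels"][150:450,220:520,::-1].repeat(2,0).repeat(2,1))
s=bot.read_state();print(s["tool_pos"],s["orientation"])
E
```

```text
[0.5968619  0.005102   0.10689901] [ 7.27245252e-01  6.86377203e-01 -8.21220375e-04 -6.81618995e-05]
```

View pics/c.png

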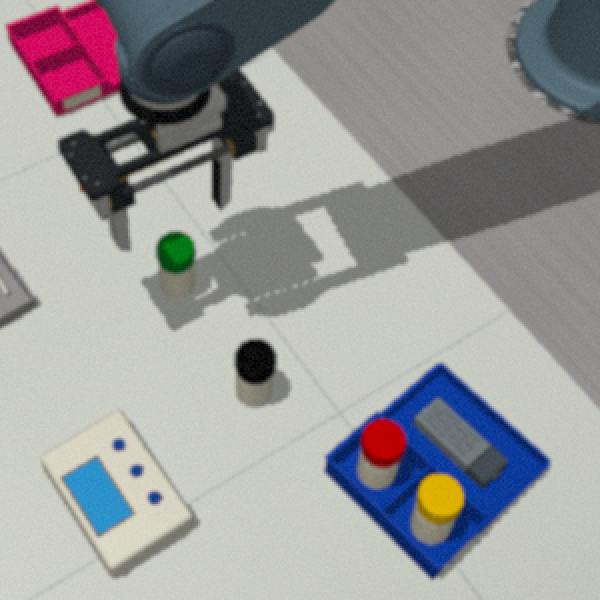

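The mailer (458,440) lies flat in the blue bay, with the pots upright. Next is green: descend from 108 to 42.5.

Converted, -65.5 mm / 800 = -0.0819, -65 mm / 800 = -0.0813.

Emit:
jog_arm([
  [[0, 0, 0, 0, 0, 0, 0], [0, 0, -0.0188, 0, 0, 0, 0], [0, 0, -0.0475, 0, 0, 0, 0], [0, 0, -0.0713, 0, 0, 0, 0], [0, 0, -0.0813, 0, 0, 0, 0], [0, 0, -0.0819, 0, 0, 0, 0], [0, 0, -0.0819, 0, 0, 0, 0.5], [0, 0, -0.0819, 0, 0, 0, 1], [0, 0, -0.0819, 0, 0, 0, 1], [0, 0, -0.0819, 0, 0, 0, 1]],
])

```text
time: 17.75
tool_pos: [0.5972, 0.0097, 0.0448]
orientation: [0.726, 0.688, 0.001, 0.001]
ft_force: [0.5, -0.2, 0.3]
width: 0.0707
gripper_force: 0.0
```

Converted, 65 mm / 800 = 0.0813, 35 mm / 800 = 0.0438.

Emit:
jog_arm([
  [[0, 0, 0, 0, 0, 0, 1], [0, 0, 0, 0, 0, 0, 1], [0, 0, 0, 0, 0, 0, 1], [0, 0, 0, 0, 0, 0, 1], [0, 0, 0, 0, 0, 0, 1], [0, 0, 0, 0, 0, 0, 1], [0, 0, 0, 0, 0, 0, 1], [0, 0, 0.0125, 0, 0, 0, 1], [0, 0, 0.0438, 0, 0, 0, 1], [0, 0, 0.0813, 0, 0, 0, 1]],
])

```text
time: 18.58
tool_pos: [0.5945, 0.0101, 0.1075]
orientation: [0.726, 0.688, -0.001, -0.002]
ft_force: [0.9, 1.0, 0.8]
width: 0.0373
gripper_force: 30.0
```

Converted, -293 mm / 800 = -0.3663, -34.7 mm / 800 = -0.0434.

Emit:
jog_arm([
  [[-0.0013, -0.01, 0.0188, 0, 0, 0, 1], [-0.005, -0.0375, 0.035, 0, 0, 0, 1], [-0.01, -0.08, 0.0375, 0, 0, 0, 1], [-0.015, -0.1275, 0.0375, 0, 0, 0, 1], [-0.0206, -0.175, 0.0375, 0, 0, 0, 1], [-0.0263, -0.2225, 0.0375, 0, 0, 0, 1], [-0.0319, -0.27, 0.0375, 0, 0, 0, 1], [-0.0375, -0.315, 0.0375, 0, 0, 0, 1], [-0.0413, -0.35, 0.0375, 0, 0, 0, 1], [-0.0434, -0.3663, 0.0375, 0, 0, 0, 1]],
])

```text
time: 19.42
tool_pos: [0.5611, -0.2867, 0.1393]
orientation: [0.727, 0.687, -0.0, 0.001]
ft_force: [0.4, 1.1, -0.9]
width: 0.0374
gripper_force: 30.0
```

Converted, -90 mm / 800 = -0.1125, -89.5 mm / 800 = -0.1119.

Emit:
jog_arm([
  [[0, -0.0046, 0, 0, 0, 0, 1], [0, -0.0046, -0.01, 0, 0, 0, 1], [0, -0.0046, -0.0375, 0, 0, 0, 1], [0, -0.0046, -0.0688, 0, 0, 0, 1], [0, -0.0046, -0.0938, 0, 0, 0, 1], [0, -0.0046, -0.105, 0, 0, 0, 1], [0, -0.0046, -0.11, 0, 0, 0, 1], [0, -0.0046, -0.1119, 0, 0, 0, 1], [0, -0.0046, -0.1125, 0, 0, 0, 1], [0, -0.0046, -0.1125, 0, 0, 0, 0.5]],
])

```text
time: 20.25
tool_pos: [0.5626, -0.2872, 0.0499]
orientation: [0.725, 0.688, 0.0, 0.001]
ft_force: [0.3, -0.7, -0.6]
width: 0.0411
gripper_force: 0.0
```

Converted, 95 mm / 800 = 0.1188, 65 mm / 800 = 0.0813, 24 degrees / 120 = 0.2.

Emit:
jog_arm([
  [[0, 0, 0, 0, 0, 0, 0.2], [0, 0, 0, 0, 0, 0, 0], [0, 0, 0, 0, 0, 0, 0], [0, 0, 0, 0, 0, 0, 0], [0, 0, 0.0125, 0, 0, 0, 0], [0, 0, 0.0438, 0, 0, 0, 0], [0, 0.0075, 0.075, 0, 0, 0.0333, 0], [0.0075, 0.0313, 0.0813, 0, 0, 0.0833, 0], [0.0188, 0.075, 0.0813, 0, 0, 0.1417, 0], [0.03, 0.1188, 0.075, 0, 0, 0.2, 0]],
])

```text
time: 21.08
tool_pos: [0.5872, -0.1925, 0.1117]
orientation: [0.565, 0.825, 0.0, 0.003]
ft_force: [0.0, 0.3, 1.0]
width: 0.0941
gripper_force: 0.0
```

Converted, -50 mm / 800 = -0.0625, 43.2 mm / 800 = 0.054, -70 degrees / 120 = -0.5833.

Emit:
jog_arm([
  [[0.0025, 0.0063, 0, 0, 0, -0.0583, 0], [0.005, 0.0138, -0.0063, 0, 0, -0.1167, 0], [0.0088, 0.0238, -0.0125, 0, 0, -0.175, 0], [0.0125, 0.0338, -0.0213, 0, 0, -0.2333, 0], [0.015, 0.0438, -0.0313, 0, 0, -0.2917, 0], [0.0175, 0.0513, -0.0438, 0, 0, -0.35, 0], [0.0184, 0.054, -0.0563, 0, 0, -0.4083, 0], [0.0184, 0.054, -0.06, 0, 0, -0.4667, 0], [0.0184, 0.054, -0.0625, 0, 0, -0.525, 0], [0.0184, 0.054, -0.0625, 0, 0, -0.5833, 0]],
])

```text
time: 21.92
tool_pos: [0.6002, -0.1486, 0.0586]
orientation: [0.938, 0.347, -0.0, -0.0]
ft_force: [0.1, -0.4, 0.1]
width: 0.094
gripper_force: 0.0
```

```bash
python3 - <<'E'
from m import *
from bench import bot
c=bot.read_camera("scene"); cv2.imwrite("pics/d.png",c["pixels"][120:320,180:480,::-1].repeat(2,0).repeat(2,1))
s=bot.read_state();print(s["tool_pos"],s["orientation"])
for k in blobs(c,"orange",40): print(rect(c,k,.013))
E
```

```text
[ 0.6004398  -0.14874473  0.05888211] [9.38459112e-01 3.45390347e-01 5.25741944e-05 1.77740824e-05]
(605.0, -148.0, 38.2, 29.2, 35.6)
```

View pics/d.png

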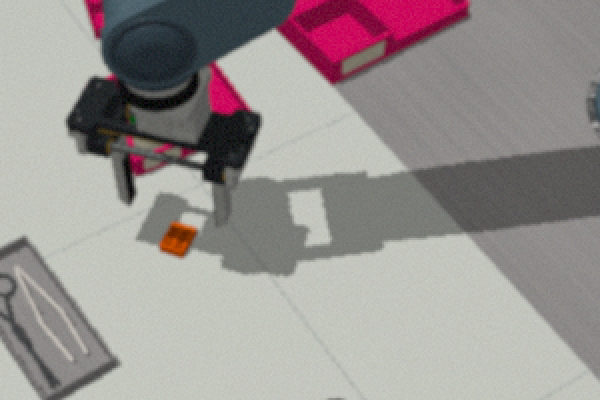

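The cassette (178,238 in the crop) is unmoved, and the gripper hangs above it (the scene view puts it at a parallax). Descend and grip.

Converted, -55.5 mm / 800 = -0.0694, -55 mm / 800 = -0.0688, -4.5 degrees / 120 = -0.0375.

Emit:
jog_arm([
  [[0, 0, -0.01, 0, 0, -0.0375, 0], [0, 0, -0.0313, 0, 0, -0.0375, 0], [0, 0, -0.0525, 0, 0, -0.0375, 0], [0, 0, -0.065, 0, 0, -0.0375, 0], [0, 0, -0.0688, 0, 0, -0.0375, 0], [0, 0, -0.0694, 0, 0, -0.0375, 0.5], [0, 0, -0.0694, 0, 0, -0.0375, 1], [0, 0, -0.0694, 0, 0, -0.0375, 1], [0, 0, -0.0694, 0, 0, -0.0375, 1], [0, 0, -0.0694, 0, 0, -0.0375, 1]],
])

```text
time: 22.8
tool_pos: [0.6009, -0.149, 0.0038]
orientation: [0.95, 0.313, 0.001, 0.0]
ft_force: [0.3, -0.9, -0.3]
width: 0.0643
gripper_force: 0.0
```

Converted, 50 mm / 800 = 0.0625, 25 mm / 800 = 0.0313.

Emit:
jog_arm([
  [[0, 0, 0, 0, 0, 0, 1], [0, 0, 0, 0, 0, 0, 1], [0, 0, 0, 0, 0, 0, 1], [0, 0, 0, 0, 0, 0, 1], [0, 0, 0, 0, 0, 0, 1], [0, 0, 0, 0, 0, 0, 1], [0, 0, 0, 0, 0, 0, 1], [0, 0, 0.01, 0, 0, 0, 1], [0, 0, 0.0313, 0, 0, 0, 1], [0, 0, 0.0625, 0, 0, 0, 1]],
])

```text
time: 23.63
tool_pos: [0.5985, -0.148, 0.0516]
orientation: [0.95, 0.313, -0.002, -0.002]
ft_force: [0.2, -0.1, -0.1]
width: 0.0278
gripper_force: 30.0
```

Converted, -168 mm / 800 = -0.21, -117.3 mm / 800 = -0.1466, 50.5 degrees / 120 = 0.4208.

Emit:
jog_arm([
  [[-0.005, -0.0075, 0.0225, 0, 0, 0.025, 1], [-0.0175, -0.025, 0.04, 0, 0, 0.075, 1], [-0.035, -0.05, 0.05, 0, 0, 0.1333, 1], [-0.055, -0.0788, 0.05, 0, 0, 0.1917, 1], [-0.0763, -0.11, 0.05, 0, 0, 0.25, 1], [-0.0975, -0.14, 0.05, 0, 0, 0.3083, 1], [-0.1175, -0.1688, 0.05, 0, 0, 0.3583, 1], [-0.1338, -0.1913, 0.05, 0, 0, 0.4, 1], [-0.1438, -0.2063, 0.05, 0, 0, 0.4208, 1], [-0.1466, -0.21, 0.05, 0, 0, 0.4208, 1]],
])

```text
time: 24.47
tool_pos: [0.482, -0.3186, 0.0936]
orientation: [0.726, 0.687, -0.0, 0.0]
ft_force: [0.0, 0.3, 0.6]
width: 0.0278
gripper_force: 30.0
```

Converted, -86 mm / 800 = -0.1075, -85.5 mm / 800 = -0.1069.

Emit:
jog_arm([
  [[0, 0, 0, 0, 0, 0, 1], [0, 0, -0.0125, 0, 0, 0, 1], [0, 0, -0.04, 0, 0, 0, 1], [0, 0, -0.0688, 0, 0, 0, 1], [0, 0, -0.09, 0, 0, 0, 1], [0, 0, -0.1, 0, 0, 0, 1], [0, 0, -0.105, 0, 0, 0, 1], [0, 0, -0.1069, 0, 0, 0, 1], [0, 0, -0.1075, 0, 0, 0, 1], [0, 0, -0.1075, 0, 0, 0, 1]],
])

```text
time: 25.3
tool_pos: [0.4838, -0.3171, 0.0078]
orientation: [0.725, 0.688, 0.0, 0.001]
ft_force: [0.2, -0.2, -0.5]
width: 0.0278
gripper_force: 30.0
```

Converted, 125 mm / 800 = 0.1563, 120 mm / 800 = 0.15.

Emit:
jog_arm([
  [[0, 0, 0, 0, 0, 0, 0.7], [0, 0, 0, 0, 0, 0, 0.55], [0, 0, 0, 0, 0, 0, 0.55], [0, 0, 0, 0, 0, 0, 0.55], [0, 0, 0.0125, 0, 0, 0, 0.55], [0, 0, 0.05, 0, 0, 0, 0.55], [-0.0063, 0.01, 0.1, 0, 0, 0, 0.55], [-0.0188, 0.05, 0.1375, 0, 0, 0, 0.55], [-0.025, 0.0975, 0.15, 0, 0, 0, 0.55], [-0.025, 0.1475, 0.1563, 0, 0, 0, 0.55]],
])

```text
time: 26.13
tool_pos: [0.4639, -0.1993, 0.136]
orientation: [0.726, 0.687, 0.001, 0.003]
ft_force: [0.5, 1.5, -0.2]
width: 0.0423
gripper_force: 0.0
```

Converted, 265 mm / 800 = 0.3313, 255 mm / 800 = 0.3188.

Emit:
jog_arm([
  [[0, 0.0438, 0.0125, 0, 0, 0, 0.5], [0, 0.0938, 0.025, 0, 0, 0, 0.5], [0, 0.1438, 0.025, 0, 0, 0, 0.5], [0, 0.1938, 0.025, 0, 0, 0, 0.5], [0, 0.2438, 0.025, 0, 0, 0, 0.5], [0, 0.2875, 0.025, 0, 0, 0, 0.5], [0, 0.3188, 0.025, 0, 0, 0, 0.5], [0, 0.3313, 0.025, 0, 0, 0, 0.5], [0, 0.3313, 0.025, 0, 0, 0, 0.5], [0, 0.3313, 0.025, 0, 0, 0, 0.5]],
])

```text
time: 26.97
tool_pos: [0.4632, 0.0658, 0.1523]
orientation: [0.725, 0.688, -0.0, 0.0]
ft_force: [1.0, -0.6, -0.3]
width: 0.0468
gripper_force: 0.0
```

```bash
python3 - <<'E'
from m import *
from bench import bot
c=bot.read_camera("scene"); cv2.imwrite("pics/e.png",c["pixels"][:,:,::-1])
c=bot.read_camera("top"); cv2.imwrite("pics/f.png",c["pixels"][:,:,::-1])
for k in blobs(c,"orange",40): print(rect(c,k,.017))
s=bot.read_state();print(s["tool_pos"],s["time"])
E
```

```text
(483.6, -316.1, 27.9, 39.8, 0.4)
[0.46328914 0.06505154 0.15214339] 27.0667
```

View pics/e.png

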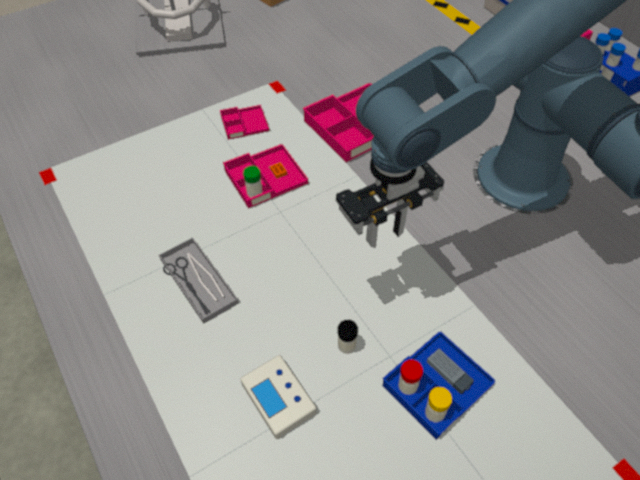

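View pics/f.png

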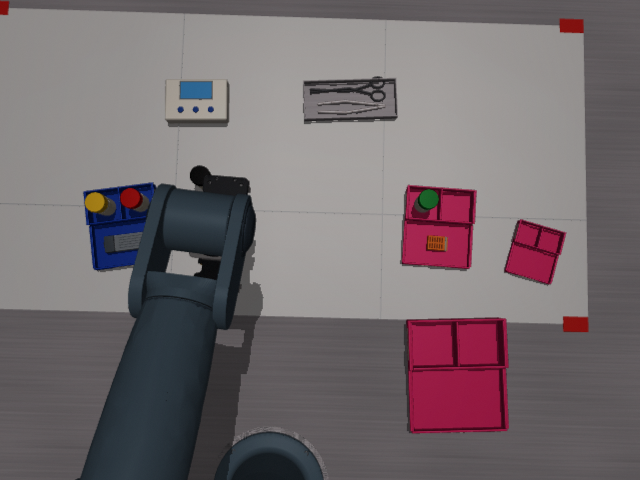

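Both views show every item in place: red and yellow in the blue wells, the mailer in the blue bay, green in a pink well and the cassette in the pink bay. The black pot, controller and tray are unmoved, and the gripper is clear.

```bash
python3 -c "
from bench import bot
print(bot.job_done())"
```

```text
the job is handed in; nothing more can be done
None
```

Both kits are made up and handed in at about 27 s: red and yellow pots and the slide mailer in the blue caddy, green pot and cassette in the middle-sized pink caddy, and the spare pot, controller and tray untouched; no verdict came back at hand-in.

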